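Show a tint on a sneaker sample: hold the colour cell in the light

TASK

First slide the white sample block along the light stand's stage, without lifting it, until it sits flush against both dark stops. Then pick up the blue cell by its two frosted white faces only, never touching its clear blue faces with the fingers, and carry it into the light beam. Finish while still holding it there: upright, still, centred on the beam about midway between lamp and stage, with its clear faces square across the beam, the sample still against its stops, and the other cells, the paint, the tape and the phone left where they were.

Things in the scene. Friction and masses are not known exactly. Their poses are not given: they have to be found in the camera images.
- stand: fixed light stand, grey base plate 130 x 355 mm, 12 mm thick. In its frame (mm): black lamp x -38 to 38, y -155 to -70, top at 122; aluminium stage x -80 to 35, y 70 to 175, top at 45; dark steel stops 10 mm thick, 25 mm above the stage, along its +x and +y edges. Between lamp and stage only the base plate. Origin on the table under the middle of the beam; z up
- beam (a point): middle of the light beam, halfway between lamp and stage, 75 mm above the table; axes as the stand's. The beam (10 mm thick, pale yellow, nothing solid) runs along the y axis from the lamp's round lens to the sample
- corner (a point): the inside corner where both stops meet the stage top, 45 mm above the table; axes as the stand's. The sample slides towards +x to the side stop and towards +y to the back stop; home, its centre lies at x = -35, y = -20, z = 25 mm from this corner
- sample (a point): loose white sample block with an orange stripe on top, standing on the stage, 70 mm along its x, 40 mm along its y, 50 mm tall, about 160 g, polished, slides with a push of about 0.5 N; point at its centre, axes parallel to the stand's when home
- tray: fixed cork tray 310 x 100 mm, 8 mm thick, on which three cells stand; origin under its centre, long along its x
- blue_cell (a point): blue cell, to be held: 32 x 32 mm, 70 mm tall, 90 g, upright on the tray: clear tinted core between two frosted white plates, which are its +y and -y faces (32 mm apart); the clear faces look along its +x and -x and stand 1 mm proud of the plates' edges. Point at its centre, 35 mm above its underside, z up
- blue_body: the blue cell as a whole (origin under its centre)
- blue_clear: the clear blue core of the blue cell, whose faces must not be touched (origin under the cell's centre)
- amber_cell (a point): amber cell, bystander: 32 x 32 mm, 70 mm tall, 90 g, upright on the tray: clear tinted core between two frosted white plates, which are its +y and -y faces (32 mm apart); the clear faces look along its +x and -x and stand 1 mm proud of the plates' edges. Point at its centre, 35 mm above its underside, z up
- green_cell (a point): green cell, bystander: 32 x 32 mm, 70 mm tall, 90 g, upright on the tray: clear tinted core between two frosted white plates, which are its +y and -y faces (32 mm apart); the clear faces look along its +x and -x and stand 1 mm proud of the plates' edges. Point at its centre, 35 mm above its underside, z up
- paint: paint bottle, 44 mm diameter, 100 mm tall, black cap; origin under its centre; bystander
- tape: roll of tape lying flat, 100 mm diameter, 24 mm tall; origin under its centre; bystander
- phone: black phone lying flat, 75 x 150 x 9 mm; origin under its centre; bystander
Mind the look-alikes: they are no part of the job. Of the things that look like the part that bears sample, the largest one is meant.

How it is judged (in metres and radians):
On the way, in this order (a step that is already met when the one before it is completed fails the run):
1. the sample is flush against both stops on the stage (x of sample in the frame of corner above -0.0385 m and y of sample in the frame of corner above -0.0235 m and angle between the x axis of sample and the x axis of corner, either way round below 0.06 rad and z of sample in the frame of corner below 0.029 m and angle between sample's own z axis and vertical below 0.08 rad), for 0.3 s.
2. the blue cell is lifted off in the fingers (contact force between the fingers and blue_body above 1 N and height (world z) of blue_cell above 0.06 m), for 0.2 s.
At the end, for the whole second after the job is handed in: Fingers still hold the blue cell, still and clear of the stand: centre within 8 mm sideways, 15 mm in height and 35 mm along the beam of its middle; upright and square within 0.15 rad; clear faces untouched. Sample flat on the stage, within 3.5 mm of both stops, square within 0.06 rad (all of step 1 and contact force between the fingers and blue_body above 1 N and x of blue_cell in the frame of beam between -0.008 and 0.008 m and z of blue_cell in the frame of beam between -0.015 and 0.015 m and y of blue_cell in the frame of beam between -0.035 and 0.035 m and angle between the x axis of blue_cell and the y axis of beam, either way round below 0.15 rad and angle between blue_cell's own z axis and vertical below 0.15 rad and linear speed of blue_body below 0.02 m/s and contact force between blue_body and stand below 0.1 N and contact force between the fingers and blue_clear below 0.1 N); the arm keeps its last pose, push and grip.
It fails at once if fingers touch the clear faces of the blue cell (contact force between the fingers and blue_clear above 0.3 N).
It fails at once if the sample is lifted off the stage or tipped over (z of sample in the frame of corner above 0.035 m or z of sample in the frame of corner below 0 m or angle between sample's own z axis and vertical above 0.4 rad).
It fails at once if a bystander (another cell, paint, tape, phone) is moved more than 25 mm or a cell is knocked over (distance of any of amber_cell, green_cell, paint, tape, phone from where it was at the start of the episode above 0.025 m or angle between any of amber_cell, green_cell's own z axis and vertical above 0.5 rad).
It also fails if it takes over 64 s, if anything falls off the work surface, if the arm or the gripper's body presses on something with over 40 N, if the wrist force passes 120 N, or if a joint passes its speed limit or range.

ROBOT

A 6-joint arm with a two-finger parallel gripper is mounted at the origin on the work surface. World frame = base frame: x ahead of the robot, y to its left, z up, the work surface at z = 0. Lengths are in m, angles in degrees, forces in N, time in s.
With the tool pointing down it reaches from about 0.375 to 0.75 m from the base axis. Payload 9 kg.
Tool frame: the origin (TCP) lies midway between the tips of the shut fingers; the grasp point (between the pads) lies env.grip_point_offset behind it (env.grip_point_offset is the distance from the TCP to the grasp point, in m); z points along the fingers, y is the line along which they close (so a half turn about z gives the same grasp; the last joint's range is limited). The gripper opens to 85 mm and grips with 20 to 120 N. Pads are 22 mm wide; open, the fingers measure 114 mm over their backs; the gripper's body (76 mm by 85 mm) begins 54 mm behind the grasp point. The pads swing forward as they close: fully open they stand 13 mm farther back than shut.
Start: joints at [60.98, 5.964, 5.575, 89.605, 0, 77.527], TCP at [0.171, 0.575, 0.231] pointing down, gripper open.
Joint ranges: [-171.21, 171.21], [-48.23, 106.86], [-62.78, 66.21], [-105.2, 120.99], [-86.42, 89.51], [-180, 180]. Speed limits (degrees/s): [127.2, 127.2, 147.25, 180, 180, 180].

INTERFACE

Orientations are given as a 3x3 rotation matrix whose columns are the frame's x, y, z axes.
In Python, from cell import env gives the robot as it stands.
- The arm moves only by the shell command python3 -m pendant 'ROWS' [FORCE]. ROWS is JSON, a list of rows, each a list of 3 entries, a list of its own where there are three numbers: the finger opening in m, from 0 to 0.0854, then the shift along the tool's x, y, z in m, then the turn, a rotation vector about the tool's x, y, z in rad. In form: [[grip, [tx, ty, tz], [ax, ay, az]], ...]. A call has exactly 10 rows; each row shifts and turns the commanded pose from where the row before left it, along the tool's axes as they then stand; what a row does not reach is not made up. A row lasts 1/8 s, in which the tool goes at most 62.5 mm and 10.7 degrees, less where a joint would pass 70% of its speed; a pose out of reach is approached as far as the arm can. A call is refused whole if a number of a shift passes 0.0625 or a number of a turn 0.188, either way. A call with a gripper value outside its range is refused whole. The fingers move at their own pace and stop on an object; FORCE is the grip in N (left out, the last holds). Time passes only in rows, so rows that do not move let the fingers close, or fill a call up. It gives the time, the measured TCP pose, the force, the opening and the grip force at its end, in the units of the state.
- env.get_state(): the state, without advancing time (a new reading comes with each control period).
- env.snapshot(name): name is "side" or "top"; returns a dict with "img" (400x640x3 uint8, blue, green, red), "K" (3x3 intrinsics, pixels), "T" (4x4, takes a point from camera to world coordinates). Camera axes: x right, y down, z forward; pixel columns grow to the right and rows downward; lengths in m; the calibration is good to about 2 mm. A picture is of the moment at which its call begins. There is no depth.
- env.hand_in(): hands the job in; it is judged then, once.
The state is a dict: "time": time; "q": joint angles; "qvel": joint speeds; "joint_torque": joint torques, N m; "ee_pos": TCP position; "tcp_rot": TCP orientation; "ft_force": force on the tool from outside, world axes, zero at the start; "ft_torque": the same for the moment, N m; "grip_width": finger opening in m; "grip_force": force on a finger pad.
Only numpy, scipy, OpenCV 4.12 (cv2) and the standard library are available. Lean on these libraries where they do the work, as an engineer would, in place of code of your own. Each camera call takes 0.05 s, during which the arm holds its last target. There are 200 camera calls.

## Working session

There is one attempt and no reset: what is moved stays moved. The work goes in short steps, Python scripts to look and compute and a shell command to move; the robot and the scene stay as the last step left them, time stands still between calls to the robot, and variables do not carry over. Pictures are saved under pics/ and viewed, at most 10 in all, crops included, and the job is handed in when it is done.

```bash
mkdir -p pics; ls
python3 - <<'E'
from cell import env
import cv2, numpy as np
for n in("top","side"):
    s=env.snapshot(n); cv2.imwrite(f"pics/{n}0.png",s["img"]); np.savez(f"{n}0.npz",**s)
    print(n,s["K"].tolist(),np.round(s["T"],4).tolist())
st=env.get_state(); print(st["ee_pos"],np.round(st["tcp_rot"],3).tolist(),st["grip_width"],env.grip_point_offset)
E
```

```text
pics
top [[491.19721527779683, 0.0, 318.01246291782587], [0.0, 491.19721527779683, 197.3380008404072], [0.0, 0.0, 1.0]] [[-0.0264, -0.9975, 0.0651, 0.5175], [-0.9996, 0.026, -0.0075, 0.0369], [0.0058, -0.0653, -0.9978, 1.3248], [0.0, 0.0, 0.0, 1.0]]
side [[486.01890654340815, 0.0, 313.0980136451546], [0.0, 486.01890654340815, 198.50899999457465], [0.0, 0.0, 1.0]] [[0.7097, -0.3531, 0.6097, -0.2428], [-0.7046, -0.356, 0.6139, -0.8015], [0.0003, -0.8652, -0.5014, 0.7825], [0.0, 0.0, 0.0, 1.0]]
[0.17074969 0.57486239 0.23060947] [[-0.959, 0.285, -0.001], [0.285, 0.959, -0.001], [0.0, -0.001, -1.0]] 0.08570422428171519 0.0187
```

View pics/top0.png

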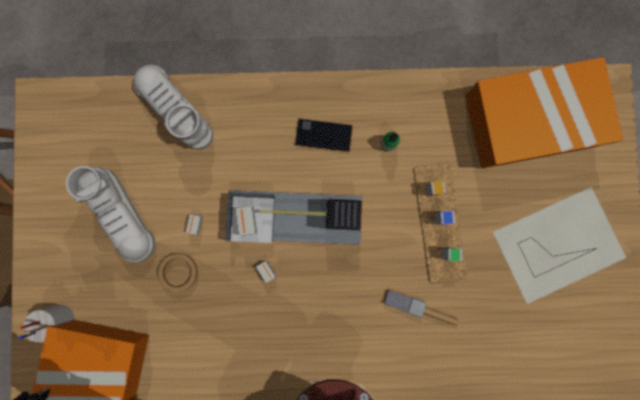

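View pics/side0.png

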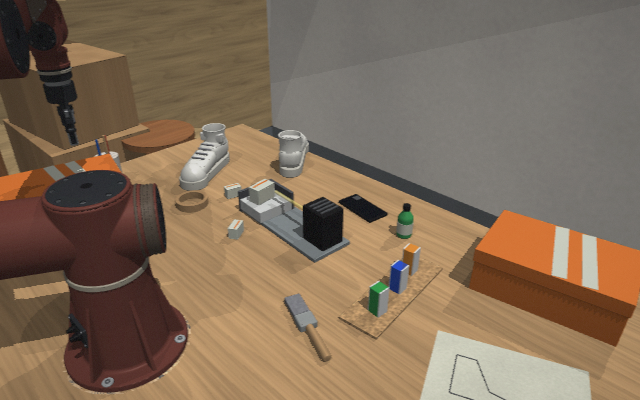

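Top view: the stand is at about (295,217), with the lamp on the right (345,214) and the stage on the left (252,219). The sample with its orange stripe is on the stage at (244,221). Loose white look-alikes lie at (193,224) and (265,271). The cells are amber (436,188), blue (446,217) and green (454,255), with the paint at (391,141). Next I'll confirm with one enlarged crop.

Run:
```python
import cv2, numpy as np
t=cv2.imread("pics/top0.png"); s=cv2.imread("pics/side0.png")
a=cv2.resize(t[180:255,220:370],None,fx=5.2,fy=4,interpolation=cv2.INTER_CUBIC)
a=cv2.resize(t[182:252,222:367],(780,376),interpolation=cv2.INTER_CUBIC)
b=cv2.resize(t[175:270,410:470],(139,220),interpolation=cv2.INTER_CUBIC)
c=cv2.resize(s[170:225,230:310],(320,220),interpolation=cv2.INTER_CUBIC)
d=cv2.resize(s[235:325,360:430],(171,220),interpolation=cv2.INTER_CUBIC)
o=np.zeros((600,780,3),np.uint8);o[:376]=a
x=0
for i in(b,c,d): o[378:378+i.shape[0],x:x+i.shape[1]]=i; x+=i.shape[1]+5
cv2.imwrite("pics/crop0.png",o)
```

```text
(no output)
```

View pics/crop0.png

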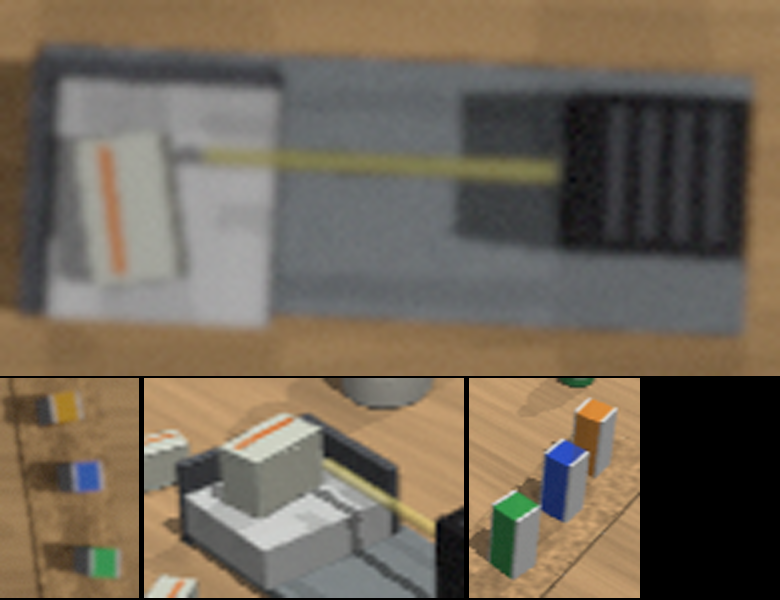

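The crop confirms which things are meant. The sample with the stripe stands on the stage, and the blue cell is the middle of the three. Its frosted plates face ± image x (world y). In the crop, the stop's outer top corners are at (42,45) and (22,312), and the base corners are at (752,72) and (743,333). Next I'll fit the stand frame and measure the points.

```bash
cat > h.py <<'E'
import cv2, numpy as np
def load(n): return dict(np.load(n+".npz"))
def ray(s,uv,z):
    uv=np.atleast_2d(uv).astype(float)
    d=np.c_[uv,np.ones(len(uv))]@np.linalg.inv(s["K"]).T@s["T"][:3,:3].T
    c=s["T"][:3,3]; return (c+d*((z-c[2])/d[:,2])[:,None])[:,:2]
def mask(s,lo,hi,box):
    m=cv2.inRange(cv2.cvtColor(s["img"],cv2.COLOR_BGR2HSV),lo,hi); k=np.zeros_like(m)
    x0,y0,x1,y1=box; k[y0:y1,x0:x1]=m[y0:y1,x0:x1]; return k
def rect(m,s,z):
    c=max(cv2.findContours(m,0,2)[0],key=cv2.contourArea)
    return cv2.minAreaRect((ray(s,c[:,0],z)*1000).astype(np.float32))
def rigid(P,W):
    p,w=P-P.mean(0),W-W.mean(0)
    a=np.arctan2((p[:,0]*w[:,1]-p[:,1]*w[:,0]).sum(),(p*w).sum())
    R=np.array([[np.cos(a),-np.sin(a)],[np.sin(a),np.cos(a)]]); return a,R,W.mean(0)-R@P.mean(0)
E
python3 - <<'E'
from h import *
s=load("top0")
px=lambda x,y:(222+x/5.38-.5+.1,182+y/5.37-.5+.1)
pts=[((752,72),(65,-177.5),12),((743,333),(-65,-177.5),12),((42,45),(35,175),70),((22,312),(-80,175),70),((270,326),(-80,70),45),((748,97),(38,-155),122),((744,257),(-38,-155),122)]
W=np.array([ray(s,px(*p),z/1000)[0]*1000 for p,_,z in pts]);P=np.array([q for _,q,_ in pts],float)
a,R,t=rigid(P,W); print("stand yaw",np.degrees(a),"t",t,"resid",np.round(W-(P@R.T+t),1).tolist())
m=mask(s,(22,60,90),(35,255,255),(258,195,328,225)); v,u=np.nonzero(m); w=ray(s,np.c_[u,v],.075)*1000
vx,vy,x0,y0=cv2.fitLine(w.astype(np.float32),2,0,.01,.01).ravel(); print("beam",len(u),np.degrees(np.arctan2(-vx,vy)),"x0 offset at stand",((np.array([x0,y0])-t)@R))
m=mask(s,(3,120,120),(15,255,255),(230,195,262,245)); r=rect(m,s,.095); print("stripe",r,"stand frame",(np.array(r[0])-t)@R)
sm=cv2.inRange(s["img"],(140,170,165),(215,225,230));
m=mask(s,(100,120,80),(130,255,255),(425,200,470,235)); v,u=np.nonzero(m);print("blue px",u.min(),u.max(),v.min(),v.max(),ray(s,(u.mean(),v.mean()),.078)*1000,rect(m,s,.078))
for n,lo,hi,b in(("amber",(12,150,120),(28,255,255),(425,175,450,200)),("green",(50,120,60),(85,255,255),(440,240,470,270))):
    m=mask(s,lo,hi,b);v,u=np.nonzero(m);print(n,ray(s,(u.mean(),v.mean()),.078)*1000,rect(m,s,.078))
q=load("side0");m=mask(q,(100,120,60),(130,255,255),(380,250,420,300))
c=max(cv2.findContours(m,0,2)[0],key=cv2.contourArea);print("side blue poly",cv2.approxPolyDP(c,2,True)[:,0].tolist())
E
```

```text
stand yaw -5.720302022885864 t [563.32781942  83.03283408] resid [[-3.9, 10.7], [-4.1, 6.4], [8.6, 0.0], [-3.6, -0.1], [-3.4, -10.4], [1.9, -1.6], [4.6, -5.0]]
beam 217 -4.2602935 x0 offset at stand [-0.85825118  1.75965488]
stripe ((528.4396362304688, 216.86038208007812), (4.985293865203857, 0.0), 179.0571746826172) stand frame [-48.05335436 129.68374248]
blue px 444 451 212 222 [[ 539.94839381 -300.25820784]] ((540.263916015625, -300.0951843261719), (17.822256088256836, 25.617855072021484), 87.5257797241211)
amber [[ 616.56616088 -279.35776482]] ((616.4854125976562, -279.4775390625), (34.338687896728516, 18.95498275756836), 7.009452819824219)
green [[ 445.5269659  -314.49564554]] ((446.2807922363281, -313.7337951660156), (17.718467712402344, 25.342121124267578), 87.41880798339844)
side blue poly [[401, 261], [394, 264], [391, 271], [390, 288], [396, 292], [399, 272], [406, 265]]
```

The residuals suggest the stops sit outside the stage edges: outer faces at x=45 and y=185, corner at (35,175). That puts the sample's home at x=0, on the beam. I'll refit with those values.

Run:
```python
from h import *
s=load("top0")
px=lambda x,y:(222+x/5.38-.4,182+y/5.37-.4)
pts=[((752,72),(65,-170),12),((743,333),(-65,-170),12),((42,45),(45,185),70),((22,312),(-80,185),70),((270,326),(-80,70),45),((280,85),(35,70),45),((748,97),(38,-155),122),((744,257),(-38,-155),122)]
W=np.array([ray(s,px(*p),z/1000)[0]*1000 for p,_,z in pts]);P=np.array([q for _,q,_ in pts],float)
a,R,t=rigid(P,W); print("stand yaw",np.degrees(a),"t",t,"resid",np.round((W-(P@R.T+t))@R,1).tolist())
m=mask(s,(22,60,90),(35,255,255),(262,195,326,225)); v,u=np.nonzero(m); w=ray(s,np.c_[u,v],.075)*1000
l=(w-t)@R; print("beam x=%.3f*y+%.1f"%tuple(np.polyfit(l[:,1],l[:,0],1)))
m=mask(s,(3,80,120),(17,255,255),(236,200,250,238)); v,u=np.nonzero(m); w=(ray(s,np.c_[u,v],.095)*1000-t)@R
print("stripe",len(u),w.mean(0),w.min(0),w.max(0),"slope",np.polyfit(w[:,0],w[:,1],1))
# sample top outline corners from crop
print("sample top corners",np.round((np.array([ray(s,px(*p),.095)[0]*1000 for p in [(80,138),(163,131),(178,275),(97,284)]])-t)@R,1).tolist())
np.savez("stand.npz",a=a,R=R,t=t)
for n,p in(("beam",(0,0)),("corner",(35,175)),("home",(0,155))): print(n,R@p+t)
# side check: project stand points
q=load("side0"); T=np.linalg.inv(q["T"])
def proj(p,z): 
    w=np.r_[(R@p+t)/1000,z/1000,1]; c=(T@w)[:3]; c=q["K"]@c; return np.round(c[:2]/c[2],1)
for p,z in(((-65,-170),12),((-38,-155),122),((38,-155),122),((-80,70),45),((-80,185),70)): print(p,z,proj(p,z))
```

```text
stand yaw -5.203326333779889 t [561.33342772  78.1383648 ] resid [[-4.9, 7.3], [-4.8, 4.1], [1.7, -4.4], [-0.4, -4.7], [-0.3, -4.9], [1.4, -1.5], [2.2, 3.3], [5.2, 0.8]]
beam x=-0.016*y+0.8
stripe 50 [-28.81513883 138.10262803] [-57.59958837 131.75378096] [ -3.14717168 145.80806438] slope [  0.2025833  143.94009387]
sample top corners [[2.7, 155.1], [8.5, 116.9], [-57.9, 105.0], [-64.5, 142.2]]
beam [561.33342772  78.1383648 ]
corner [612.06001685 249.24304958]
home [575.39043919 232.49963076]
(-65, -170) 12 [316.5 258.4]
(-38, -155) 122 [321.  216.8]
(38, -155) 122 [343.  206.9]
(-80, 70) 45 [259.2 212.2]
(-80, 185) 70 [237.3 189.7]
```

Side-view reprojection of the stand corners agrees to 1–2 px. In the stand frame the sample centre is about (-28,130), turned about +11°, and home is (0,155). I'll square the tool to the stand and travel over with the fingers shut.

```bash
cat > st.py <<'E'
from cell import env
import numpy as np
z=np.load("stand.npz");s=env.get_state();R=s["tcp_rot"]
print("stand mm",np.round((s["ee_pos"][:2]*1000-z["t"])@z["R"],1),"z",round(s["ee_pos"][2]*1000,1),"tool y angle rel stand",np.round(np.degrees(np.arctan2(R[1,1],R[0,1])-z["a"])-90,2),"down",np.round(R[:,2],3),"F stand",np.round(s["ft_force"][:2]@z["R"],2),"q",np.round(s["q"],1),"w",s["grip_width"],"gf",s["grip_force"],"t",s["time"])
E
python3 -m pendant '[[0,[0,0,0],[0,0,-0.1]],[0,[0,0,0],[0,0,-0.099]],[0,[-0.04,-0.0375,0],[0,0,0]],[0,[-0.04,-0.0375,0],[0,0,0]],[0,[-0.04,-0.0375,0],[0,0,0]],[0,[-0.04,-0.0375,0],[0,0,0]],[0,[-0.04,-0.0375,0],[0,0,0]],[0,[-0.04,-0.0375,0],[0,0,0]],[0,[-0.04,-0.0375,0],[0,0,0]],[0,[-0.04,-0.0375,0],[0,0,0]]]' && python3 st.py
```

```text
time: 1.35
ee_pos: [0.4635, 0.2461, 0.2311]
tcp_rot: [[-0.996, 0.09, -0.0], [0.09, 0.996, 0.0], [0.0, 0.0, -1.0]]
ft_force: [0.4, 0.1, 0.2]
grip_width: -0.0002
grip_force: 0.0
stand mm [-112.6  158.4] z 231.1 tool y angle rel stand 0.05 down [-0.  0. -1.] F stand [0.34 0.18] q [13.7 -7.2 -7.5 89.7  0.  18.8] w -0.00021665784091458957 gf 0.0 t 1.35
```

```bash
python3 -m pendant '[[0,[-0.0425,-0.04,0],[0,0,0]],[0,[-0.0425,-0.04,0],[0,0,0]],[0,[0,0,0.04],[0,0,0]],[0,[0,0,0.045],[0,0,0]],[0,[0,0,0.04],[0,0,0]],[0,[0,0,0.03],[0,0,0]],[0,[0,0,0.016],[0,0,0]],[0,[0,0,0],[0,0,0]],[0,[0,0.005,0],[0,0,0]],[0,[0,0,0],[0,0,0]]]' && python3 st.py
python3 - <<'E'
from cell import env
import cv2,numpy as np
a=env.snapshot("side")["img"][140:240,200:340];b=env.snapshot("top")["img"][180:255,215:355]
cv2.imwrite("pics/p1.png",np.vstack([cv2.resize(a,None,fx=4,fy=3,interpolation=2),cv2.resize(b,None,fx=4,fy=4,interpolation=2)]))
E
```

```text
time: 2.6
ee_pos: [0.5416, 0.1659, 0.0618]
tcp_rot: [[-0.996, 0.089, 0.002], [0.089, 0.996, 0.0], [-0.002, 0.001, -1.0]]
ft_force: [0.6, 0.1, -0.0]
grip_width: -0.0003
grip_force: 0.0
stand mm [-27.6  85.6] z 61.8 tool y angle rel stand 0.09 down [ 0.002  0.    -1.   ] F stand [0.61 0.11] q [  3.8   2.3 -16.   71.6   0.    8.9] w -0.00029512021371371774 gf 0.0 t 2.6
```

View pics/p1.png

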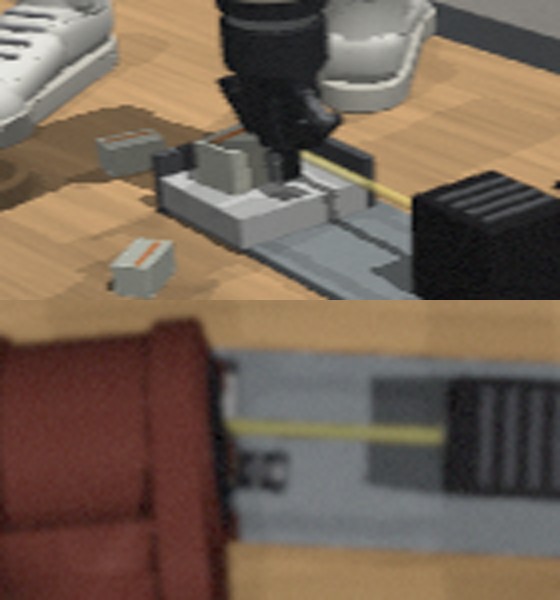

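The side crop shows the shut fingers standing on the stage at about (285,165), just on the lamp side of the sample at (230,165). I'll push +y gently to the back stop.

```bash
python3 -m pendant '[[0,[0,0.004,0.003],[0,0,0]],[0,[0,0.004,0],[0,0,0]],[0,[0,0.004,0],[0,0,0]],[0,[0,0.004,0],[0,0,0]],[0,[0,0.004,0],[0,0,0]],[0,[0,0.003,0],[0,0,0]],[0,[0,0.003,0],[0,0,0]],[0,[0,0.003,0],[0,0,0]],[0,[0,0.002,0],[0,0,0]],[0,[0,0.001,0],[0,0,0]]]' && python3 st.py
```

```text
time: 3.95
ee_pos: [0.5434, 0.1973, 0.0573]
tcp_rot: [[-0.996, 0.09, -0.0], [0.09, 0.996, -0.0], [0.0, -0.0, -1.0]]
ft_force: [-1.5, -1.3, 0.5]
grip_width: 0.0003
grip_force: 1.5
stand mm [-28.7 117. ] z 57.3 tool y angle rel stand 0.06 down [-0. -0. -1.] F stand [-1.33 -1.39] q [  7.    4.7 -14.   71.4  -0.   12.1] w 0.00032593340065977514 gf 1.4548927157011349 t 3.95
```

```bash
python3 -m pendant '[[0,[0,0.0015,0],[0,0,0]],[0,[0,0.0015,0],[0,0,0]],[0,[0,0.001,0],[0,0,0]],[0,[0,0.001,0],[0,0,0]],[0,[0,0.001,0],[0,0,0]],[0,[0,0.001,0],[0,0,0]],[0,[0,0,0],[0,0,0]],[0,[0,0,0],[0,0,0]],[0,[0,0,0],[0,0,0]],[0,[0,0,0],[0,0,0]]]' && python3 st.py
```

```text
time: 5.2
ee_pos: [0.5437, 0.2, 0.0581]
tcp_rot: [[-0.996, 0.092, -0.002], [0.092, 0.996, -0.008], [0.001, -0.008, -1.0]]
ft_force: [-9.5, -26.5, 13.2]
grip_width: -0.0003
grip_force: 14.7
stand mm [-28.6 119.7] z 58.1 tool y angle rel stand -0.1 down [-0.002 -0.008 -1.   ] F stand [ -7.06 -27.3 ] q [  7.5   5.1 -13.4  71.6  -0.5  12.8] w -0.00030453473742554204 gf 14.725772101519397 t 5.2
```

The fingers stopped on the back stop at 27 N, with TCP y=119.7 where I expected about 120. Next I back off and go round to the sample's -x side.

```bash
python3 -m pendant '[[0,[0,-0.012,0],[0,0,0]],[0,[0,-0.012,0],[0,0,0]],[0,[0,0,-0.035],[0,0,0]],[0,[0,0,-0.035],[0,0,0]],[0,[0.036,0.0275,0],[0,0,0]],[0,[0.036,0.0275,0],[0,0,0]],[0,[0,0,0.03],[0,0,0]],[0,[0,0,0.03],[0,0,0]],[0,[0,0,0.01],[0,0,0]],[0,[0,0,0],[0,0,0]]]' && python3 st.py;  python3 - <<'E'
from cell import env
import cv2,numpy as np
a=env.snapshot("side")["img"][150:230,210:310]
cv2.imwrite("pics/p2.png",cv2.resize(a,None,fx=6,fy=6,interpolation=2))
E
```

```text
time: 6.45
ee_pos: [0.475, 0.2414, 0.0572]
tcp_rot: [[-0.996, 0.09, -0.001], [0.09, 0.996, 0.0], [0.001, 0.0, -1.0]]
ft_force: [0.1, -0.4, -0.0]
grip_width: 0.0002
grip_force: 0.0
stand mm [-100.8  154.7] z 57.2 tool y angle rel stand 0.05 down [-0.001  0.    -1.   ] F stand [ 0.18 -0.4 ] q [ 12.9  -3.2 -21.9  71.3   0.   18. ] w 0.00019425837969669644 gf 0.0 t 6.45
```

View pics/p2.png

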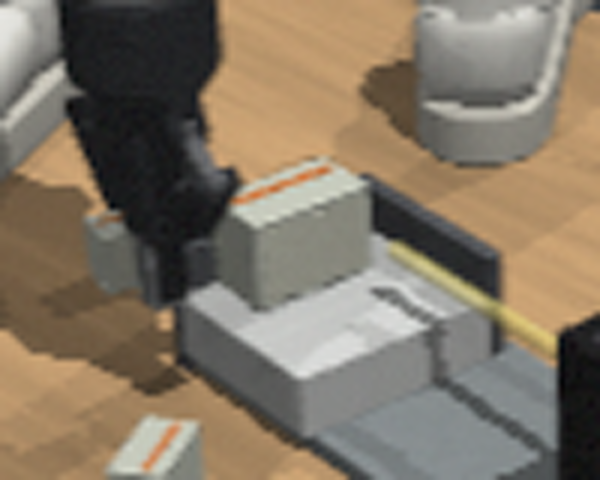

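The crop shows the sample at (300,240), square against the back stop, with the fingers at (170,270) on its -x side. Now I push +x.

```bash
python3 -m pendant '[[0,[-0.008,0,0],[0,0,0]],[0,[-0.006,0,0],[0,0,0]],[0,[-0.005,0,0],[0,0,0]],[0,[-0.005,0,0],[0,0,0]],[0,[-0.005,0,0],[0,0,0]],[0,[-0.004,0,0],[0,0,0]],[0,[-0.004,0,0],[0,0,0]],[0,[-0.004,0,0],[0,0,0]],[0,[-0.003,0,0],[0,0,0]],[0,[-0.003,0,0],[0,0,0]]]' && python3 st.py
```

```text
time: 7.75
ee_pos: [0.5221, 0.2373, 0.0572]
tcp_rot: [[-0.996, 0.09, -0.0], [0.09, 0.996, 0.0], [0.0, 0.0, -1.0]]
ft_force: [-0.5, 0.7, 0.0]
grip_width: 0.0
grip_force: 0.3
stand mm [-53.5 155. ] z 57.2 tool y angle rel stand 0.06 down [-0.  0. -1.] F stand [-0.59  0.68] q [ 11.4   3.9 -14.8  71.3   0.   16.5] w 3.332960062363743e-05 gf 0.30372956302016973 t 7.75
```

```bash
python3 -m pendant '[[0,[-0.002,0,0],[0,0,0]],[0,[-0.002,0,0],[0,0,0]],[0,[-0.002,0,0],[0,0,0]],[0,[-0.0015,0,0],[0,0,0]],[0,[-0.001,0,0],[0,0,0]],[0,[-0.001,0,0],[0,0,0]],[0,[-0.001,0,0],[0,0,0]],[0,[0,0,0],[0,0,0]],[0,[0,0,0],[0,0,0]],[0,[0,0,0],[0,0,0]]]' && python3 st.py
```

```text
time: 9.0
ee_pos: [0.5275, 0.2366, 0.0566]
tcp_rot: [[-0.996, 0.088, -0.01], [0.088, 0.996, -0.0], [0.01, -0.001, -1.0]]
ft_force: [-24.4, -0.7, 13.1]
grip_width: 0.0003
grip_force: 12.7
stand mm [-48.1 154.8] z 56.6 tool y angle rel stand 0.14 down [-0.01 -0.   -1.  ] F stand [-24.24  -2.92] q [ 11.2   5.4 -13.3  71.9   0.1  16.2] w 0.0003116275085181396 gf 12.68573060631752 t 9.0
```

The side stop is reached: blocked at 24 N, with x=-48. I'll retreat, lift and head for the blue cell, opening the fingers on the way.

```bash
python3 -m pendant '[[0,[0.008,0,0],[0,0,0]],[0,[0.017,0,0],[0,0,0]],[0,[0,0,-0.05],[0,0,0]],[0,[0,0,-0.05],[0,0,0]],[0,[0,0,-0.05],[0,0,0]],[0.085,[-0.016,-0.053,0],[0,0,0]],[0.085,[-0.016,-0.053,0],[0,0,0]],[0.085,[-0.016,-0.053,0],[0,0,0]],[0.085,[-0.016,-0.053,0],[0,0,0]],[0.085,[-0.016,-0.053,0],[0,0,0]]]' && python3 -m pendant '[[0.085,[0,-0.053,0],[0,0,-0.047]],[0.085,[0,-0.053,0],[0,0,0]],[0.085,[0,-0.053,0],[0,0,0]],[0.085,[0,-0.04,0],[0,0,0]],[0.085,[0,0,0],[0,0,0]],[0.085,[0,0,0],[0,0,0]],[0.085,[0,0,0],[0,0,0]],[0.085,[0,0,0],[0,0,0]],[0.085,[0,0,0],[0,0,0]],[0.085,[0,0,0],[0,0,0]]]' && python3 st.py
python3 - <<'E'
from h import *
from cell import env
z=np.load("stand.npz");R,t=z["R"],z["t"]
for n in("top","side"):
    s=env.snapshot(n);np.savez(n+"1.npz",**s)
s=load("top1");q=load("side1")
cv2.imwrite("pics/p3.png",np.vstack([cv2.resize(s["img"][180:255,220:370],(750,375),interpolation=2),np.hstack([cv2.resize(q["img"][165:225,230:300],(260,223),interpolation=2),cv2.resize(q["img"][165:325,300:440],(195,223),interpolation=2),cv2.resize(s["img"][170:275,410:470],(295,223),interpolation=2)])]))
def proj(q,w): c=q["K"]@(np.linalg.inv(q["T"])@np.r_[np.array(w)/1000,1])[:3]; return np.round(c[:2]/c[2],1)
for dx in(-16,16):
  for dy in(-13,13):
    print(dx,dy,"side",proj(q,(540+dx,-300+dy,78)),"top",proj(s,(540+dx,-300+dy,78)))
print("bottom",proj(q,(524,-313,8)))
for p in((-35,135),(35,135),(35,175),(-35,175)): print("home corner",p,"top",proj(s,np.r_[R@p+t,95]),"side",proj(q,np.r_[R@p+t,95]))
E
```

```text
time: 10.25
ee_pos: [0.5639, -0.0344, 0.2077]
tcp_rot: [[-0.996, 0.09, 0.001], [0.09, 0.996, -0.0], [-0.001, -0.0, -1.0]]
ft_force: [0.6, 0.6, 0.0]
grip_width: 0.0842
grip_force: 0.0
time: 11.5
ee_pos: [0.5525, -0.2309, 0.2073]
tcp_rot: [[-0.999, 0.042, 0.0], [0.042, 0.999, 0.0], [-0.0, 0.0, -1.0]]
ft_force: [-0.1, -0.2, 0.8]
grip_width: 0.0849
grip_force: 0.0
stand mm [  19.3 -308.5] z 207.3 tool y angle rel stand 2.77 down [ 0.  0. -1.] F stand [-0.05 -0.18] q [-35.2   5.5   2.6  87.1   0.  -32.7] w 0.08493054636287399 gf 0.0 t 11.5
-16 -13 side [399.8 270. ] top [452.9 223.3]
-16 13 side [390.7 265.1] top [442.6 223.5]
16 -13 side [408. 264.] top [452.3 210.7]
16 13 side [398.9 259.2] top [442.1 210.9]
bottom [397.1 293.3]
home corner (-35, 135) top [243.4 222.9] side [258.5 184. ]
home corner (35, 135) top [245.4 195. ] side [277.6 177. ]
home corner (35, 175) top [229.5 193.9] side [270.  172.4]
home corner (-35, 175) top [227.4 221.8] side [251.1 179.1]
```

View pics/p3.png

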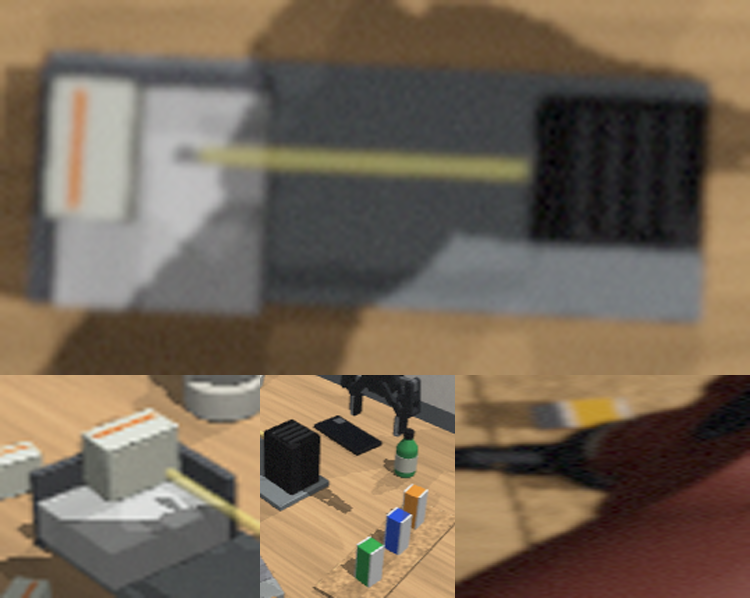

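The sample sits flush in the corner: its top spans crop (45–135, 78–220) with edges parallel to the stops. The blue cell's projection from the top view matches the side view within 1–2 px, so blue is at (540,-300) mm. I go over it and descend.

```bash
python3 -m pendant '[[0.085,[0.005,-0.035,0],[0,0,0]],[0.085,[0.0045,-0.0345,0],[0,0,0]],[0.085,[0,0,0],[0,0,0]],[0.085,[0,0,0.04],[0,0,0]],[0.085,[0,0,0.04],[0,0,0]],[0.085,[0,0,0.02],[0,0,0]],[0.085,[0,0,0],[0,0,0]],[0.085,[0,0,0],[0,0,0]],[0.085,[0,0,0],[0,0,0]],[0.085,[0,0,0],[0,0,0]]]' && python3 st.py
python3 - <<'E'
from cell import env
import cv2,numpy as np
a=env.snapshot("side")["img"][200:320,330:460]
cv2.imwrite("pics/p4.png",cv2.resize(a,None,fx=5,fy=5,interpolation=2))
E
```

```text
time: 12.85
ee_pos: [0.5405, -0.3006, 0.1084]
tcp_rot: [[-0.999, 0.043, 0.001], [0.043, 0.999, -0.001], [-0.001, -0.001, -1.0]]
ft_force: [0.6, 0.3, 0.4]
grip_width: 0.0851
grip_force: 0.0
stand mm [  13.6 -379. ] z 108.4 tool y angle rel stand 2.75 down [ 0.001 -0.001 -1.   ] F stand [0.56 0.38] q [-41.2   9.8  -3.1  77.1   0.  -38.7] w 0.08511184366314509 gf 0.0 t 12.85
```

View pics/p4.png

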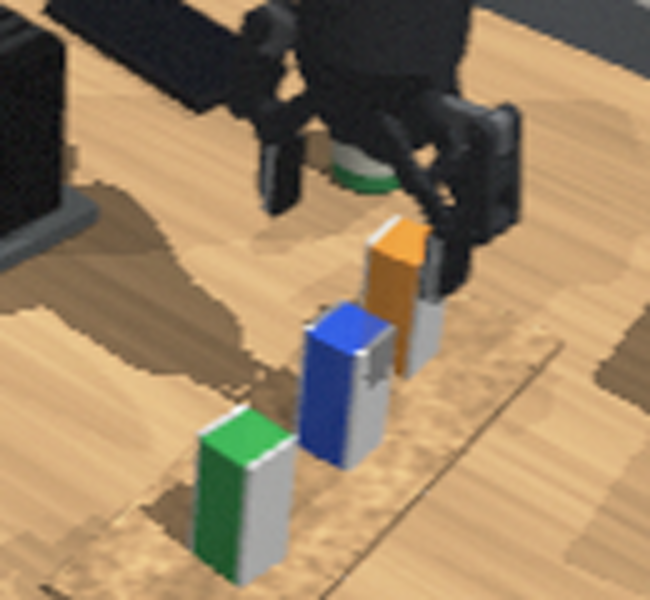

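The fingertips at (275,200) and (450,285) straddle the blue cell's frosted faces, with the midpoint above its top at (350,330). I descend and close.

```bash
python3 -m pendant '[[0.085,[0,0,0.03],[0,0,0]],[0.085,[0,0,0.03],[0,0,0]],[0.085,[0,0,0.017],[0,0,0]],[0.085,[0,0,0],[0,0,0]],[0.05,[0,0,0],[0,0,0]],[0.04,[0,0,0],[0,0,0]],[0.035,[0,0,0],[0,0,0]],[0.025,[0,0,0],[0,0,0]],[0.02,[0,0,0],[0,0,0]],[0.02,[0,0,0],[0,0,0]]]' 30 && python3 st.py
```

```text
time: 14.15
ee_pos: [0.5404, -0.3005, 0.0312]
tcp_rot: [[-0.999, 0.043, 0.001], [0.043, 0.999, -0.001], [-0.001, -0.001, -1.0]]
ft_force: [-1.0, 0.6, 6.9]
grip_width: 0.0326
grip_force: 28.7
stand mm [  13.5 -379. ] z 31.2 tool y angle rel stand 2.75 down [ 0.001 -0.001 -1.   ] F stand [-1.07  0.46] q [-41.2  12.5  -8.2  69.2   0.  -38.7] w 0.03264505705184506 gf 28.71203502640128 t 14.15
```

```bash
python3 -m pendant '[[0.02,[0,0,-0.015],[0,0,0]],[0.02,[0,0,-0.04],[0,0,0]],[0.02,[0,0,-0.045],[0,0,0]],[0.02,[0,0,-0.04],[0,0,0]],[0.02,[0,0,-0.02],[0,0,0]],[0.02,[0,0,0],[0,0,-0.1]],[0.02,[0,0,0],[0,0,-0.15]],[0.02,[0,0,0],[0,0,-0.15]],[0.02,[0,0,0],[0,0,-0.15]],[0.02,[0,0,0],[0,0,-0.15]]]' && python3 -m pendant '[[0.02,[0,0,0],[0,0,-0.15]],[0.02,[0,0,0],[0,0,-0.15]],[0.02,[0,0,0],[0,0,-0.15]],[0.02,[0,0,0],[0,0,-0.15]],[0.02,[0,0,0],[0,0,-0.15]],[0.02,[0,0,0],[0,0,-0.073]],[0.02,[0,0,0],[0,0,0]],[0.02,[0,0,0],[0,0,0]],[0.02,[0,0,0],[0,0,0]],[0.02,[0,0,0],[0,0,0]]]' && python3 st.py
```

```text
time: 15.4
ee_pos: [0.5396, -0.2998, 0.1894]
tcp_rot: [[-0.789, -0.615, -0.001], [-0.615, 0.789, 0.001], [0.0, 0.002, -1.0]]
ft_force: [-0.6, 0.8, -1.6]
grip_width: 0.0326
grip_force: 28.9
time: 16.65
ee_pos: [0.54, -0.3001, 0.1902]
tcp_rot: [[-0.091, -0.996, -0.0], [-0.996, 0.091, 0.0], [-0.0, 0.0, -1.0]]
ft_force: [-0.3, -0.3, -1.0]
grip_width: 0.0325
grip_force: 28.9
stand mm [  13.  -378.7] z 190.2 tool y angle rel stand 89.98 down [-0.  0. -1.] F stand [-0.31 -0.31] q [ -41.2    8.8    4.4   85.6    0.  -126. ] w 0.03245021299817744 gf 28.891347222961485 t 16.65
```

```bash
python3 -m pendant '[[0.02,[-0.03,0.0015,0],[0,0,0]],[0.02,[-0.05,0.002,0],[0,0,0]],[0.02,[-0.055,0.002,0],[0,0,0]],[0.02,[-0.055,0.002,0],[0,0,0]],[0.02,[-0.055,0.002,0],[0,0,0]],[0.02,[-0.055,0.002,0],[0,0,0]],[0.02,[-0.05,0.001,0],[0,0,0]],[0.02,[-0.0285,0,0],[0,0,0]],[0.02,[0,0,0],[0,0,0]],[0.02,[0,0,0],[0,0,0]]]' && python3 st.py
```

```text
time: 17.9
ee_pos: [0.5618, 0.0774, 0.1903]
tcp_rot: [[-0.091, -0.996, 0.0], [-0.996, 0.091, -0.0], [0.0, -0.0, -1.0]]
ft_force: [0.3, -0.7, -1.1]
grip_width: 0.0326
grip_force: 28.9
stand mm [ 0.5 -0.7] z 190.3 tool y angle rel stand 90.0 down [ 0. -0. -1.] F stand [ 0.35 -0.69] q [ -5.4  -0.   -4.9  85.2  -0.  -90.2] w 0.032580312408254805 gf 28.896123161539435 t 17.9
```

```bash
python3 -m pendant '[[0.02,[0,0,0.03],[0,0,0]],[0.02,[0,0,0.035],[0,0,0]],[0.02,[0,0,0.03],[0,0,0]],[0.02,[0,0,0.02],[0,0,0]],[0.02,[0,0,0.012],[0,0,0]],[0.02,[0,0,0],[0,0,0]],[0.02,[0,0,0],[0,0,0]],[0.02,[0,0,0],[0,0,0]],[0.02,[0,0,0],[0,0,0]],[0.02,[0,0,0],[0,0,0]]]' && python3 st.py
python3 - <<'E'
from h import *
from cell import env
z=np.load("stand.npz");R,t=z["R"],z["t"]
q=env.snapshot("side");s=env.snapshot("top")
cv2.imwrite("pics/p5.png",np.hstack([cv2.resize(q["img"][140:260,230:350],(480,480),interpolation=2),cv2.resize(s["img"][175:255,225:365],None,fx=2.2,fy=2.2,interpolation=2).copy() if 0 else cv2.resize(s["img"][175:255,225:365],(310,480),interpolation=2)]))
def proj(w): c=q["K"]@(np.linalg.inv(q["T"])@np.r_[np.array(w)/1000,1])[:3]; return c[:2]/c[2]
m=mask(q,(100,120,40),(130,255,255),(230,140,350,260));v,u=np.nonzero(m)
c=max(cv2.findContours(m,0,2)[0],key=cv2.contourArea);print("blue",len(u),u.min(),u.max(),v.min(),v.max(),cv2.approxPolyDP(c,1.5,True)[:,0].tolist())
for p in((-13,-16,110),(-13,16,110),(-13,-16,40),(13,-16,110),(-13,16,40)): print(p,np.round(proj(np.r_[R@p[:2]+t,p[2]]),1))
E
```

```text
time: 19.15
ee_pos: [0.5619, 0.078, 0.0636]
tcp_rot: [[-0.09, -0.996, 0.0], [-0.996, 0.09, 0.0], [-0.0, -0.0, -1.0]]
ft_force: [-0.9, -0.7, -0.6]
grip_width: 0.0327
grip_force: 28.9
stand mm [ 0.6 -0.1] z 63.6 tool y angle rel stand 90.02 down [ 0.  0. -1.] F stand [-0.81 -0.78] q [ -5.3   2.5 -15.6  71.9   0.  -90.1] w 0.03268779530251005 gf 28.917149738408625 t 19.15
blue 148 289 303 191 217 [[295, 191], [293, 195], [297, 198], [297, 202], [303, 205], [302, 194]]
(-13, -16, 110) [295.4 196.8]
(-13, 16, 110) [288.5 192.4]
(-13, -16, 40) [295.9 218.1]
(13, -16, 110) [302.7 193.8]
(-13, 16, 40) [289.1 213.5]
```

View pics/p5.png

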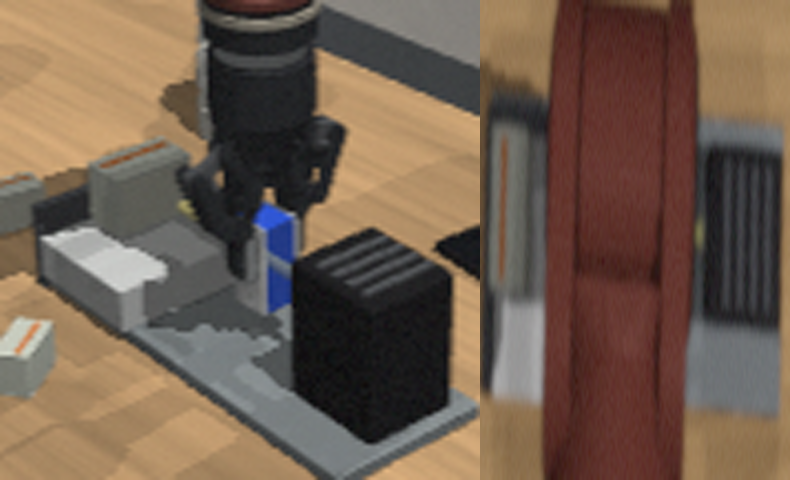

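The side crop shows the blue cell held upright at (270,260). The beam strikes the middle of its clear face at about (280,262), and the face edges are within 1 px of the predicted ones. The sample is still flush in its corner. I'll hand in.

```bash
python3 -c "
from cell import env
print(env.hand_in())"
```

```text
the job is handed in; nothing more can be done
None
```

I handed the job in at about 19 s, but the hand-in returned no verdict. The last images and readings show the sample flush against both stops, and the blue cell held by its frosted faces at 29 N, upright and square within about 1–2 mm of the beam's middle.

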